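# Relieve the trapped pressure with the ball-knob valve lever

## Task

Two hydraulic hand valves stand on the bench, each with a spring-centred lever and a round pressure gauge at one end. Relieve the pressure in the one whose lever carries a round ball knob: tilt that lever well over towards its own gauge, most of the way to its stop, hold it there for about two seconds, then let it come back to its upright middle position and take the gripper away. Do not tilt it to the opposite side, and leave the lever with the T-bar grip alone.

Things in the scene. Friction and masses are not known exactly. Their poses are not given: they have to be found in the camera images.
- ball_lever (a joint): tilt of the ball-knob lever, rad: 0 upright (spring-centred), positive towards its own gauge, stops at +0.6 and -0.6 (34 degrees); 0.35 (20 degrees) and more is well over. Soft damped spring: 3 N sideways at the knob holds it at 0.35, 5 N at the stop; let go, it is upright in under a second. Its pivot axis is level, 72 mm above the table, 130 mm below the knob's centre.
- ball_knob (a point): centre of the black ball knob (38 mm diameter) on a 12 mm steel stem, 202 mm above the table when upright; moves with the lever. x (level when upright) points to its gauge, the way to tilt; y is the pivot axis; z runs up the stem. The gauge, 62 mm across with a white dial facing up, is centred 75 mm along x from the pivot, top 82 mm above the table. The valve is fixed to the bench.
- tee_lever (a joint): tilt of the other lever, with the T-bar grip, rad: 0 upright (spring-centred), positive towards its own gauge, stops at +0.6 and -0.6. To be left alone. Both valves are alike below: grey block 100 (x) x 66 mm, top 60 mm above the table, on a 200 x 100 mm plate, dark clevis cheeks at the pivot up to 83 mm, two capped ports at the end away from the gauge.
- tee_grip (a point): centre of the black T-bar grip (level bar 76 mm long along y, 20 mm diameter) on the other valve, 202 mm above the table; x points to that valve's own gauge. The levers stand at least 270 mm apart. Also near: a mug and an oil bottle (190 mm tall) beyond the valves, a flat spanner in front of them, a low bin of fittings to the left.
Mind the look-alikes: they are no part of the job. Leave any blue or purple look-alike of the part that bears ball_lever alone.

How it is judged:
By the outcome, as a careful person would: the job done as asked, in the order asked, and still so for the second after the job is handed in, with the robot touching nothing.
It also fails if it takes over 40 s, if anything falls off the work surface, if the arm or the gripper's body presses on something with over 40 N, if the wrist force passes 120 N, or if a joint passes its speed limit or range.

## Robot

A 6-joint arm with a two-finger parallel gripper is mounted at the origin on the work surface. World frame = base frame: x ahead of the robot, y to its left, z up, the work surface at z = 0. Lengths are in m, angles in rad, forces in N, time in s.
With the tool pointing down it reaches from about 0.25 to 0.775 m from the base axis. Payload 8.9 kg.
Tool frame: the origin (TCP) lies between the finger pads; the fingertips stand 25 mm ahead of it and the grasp point (between the pads) lies 6 mm ahead of it (bot.tip_extent is the distance from the TCP to the fingertips, in m); z points along the fingers, y is the direction in which the jaws open and shut (so a half turn about z gives the same grasp; the last joint's range is limited). The gripper opens to 85 mm and grips with 20 to 120 N. Pads are 22 mm wide; open, the fingers measure 114 mm over their backs; the gripper's body (76 mm by 85 mm) begins 54 mm behind the grasp point. The pads swing forward as they close: fully open they stand 13 mm farther back than shut.
Start: joints at [1.042, 0.291, -0.153, 1.127, 0, 1.431], TCP at [0.199, 0.486, 0.256] pointing down, gripper open.
Joint ranges: [-2.52, 2.52], [-0.91, 1.74], [-1.3, 1.37], [-1.96, 2.02], [-1.52, 1.47], [-3.14, 3.14]. Speed limits (rad/s): [2.22, 2.22, 2.79, 3.14, 3.14, 3.14].

## Interface

Orientations are given as a 3x3 rotation matrix whose columns are the frame's x, y, z axes.
In Python, from bench import bot gives the robot as it stands. The module is installed in compiled form; this text tells all that it offers.
- The arm moves only by the shell command python3 -m inch 'ROWS'. ROWS is a JSON object of lists of equal length, an entry for each row: "angular": the turn, a rotation vector about the world's x, y, z as a fraction of full scale, a list of three; "xyz": the shift along the world's x, y, z as a fraction of full scale, a list of three; "hand": the opening, from -1 (shut) to 1 (fully open), so that 0 is half open. A call has 1 to 12 rows; each row shifts and turns the commanded pose from where the row before left it; what a row does not reach is not made up. Full scale, the value 1, is 3 cm for a shift and 4 degrees for a turn. A row lasts 1/12 s, in which the tool goes at most 41.7 mm and 7.16 degrees, less where a joint would pass 70% of its speed; a pose out of reach is approached as far as the arm can. A call with a number of a shift or a turn outside -1 to 1 is refused whole. A call with a gripper value outside its range is refused whole. The fingers move at their own pace and stop on an object; the grip force is fixed at half the most. Time passes only in rows, so rows that do not move let the fingers close. It gives the time, the measured TCP pose, the force and the opening at its end, in the units of the state.
- bot.state(): the state, without advancing time (a new reading comes with each control period).
- bot.camera(name): name is "scene" or "top" or "wrist"; returns a dict with "img" (400x640x3 uint8, red, green, blue), "camera_matrix" (3x3 intrinsics, pixels), "rvec" (rotation vector, rad) and "tvec" (3), from world to camera coordinates, as OpenCV has them. Camera axes: x right, y down, z forward; pixel columns grow to the right and rows downward; lengths in m; the calibration is good to about 2 mm. A picture is of the moment at which its call begins. There is no depth.
- bot.hand_in(): hands the job in, once; it reports no verdict.
The state is a dict: "time": time; "joints": joint angles; "qd": joint speeds; "joint_torque": joint torques, N m; "position": TCP position; "tool_rot": TCP orientation; "wrist_force": force on the tool from outside, world axes, zero at the start; "ft_torque": the same for the moment, N m; "gripper_width": opening from 0.0 (shut) to 1.0 (fully open).
Only numpy, scipy, OpenCV 4.12 (cv2) and the standard library are available. Lean on these libraries where they do the work, as an engineer would, in place of code of your own. Each camera call takes 0.05 s, during which the arm holds its last target.

## Working session

There is one attempt and no reset: what is moved stays moved. The work goes in short steps, Python scripts to look and compute and a shell command to move; the robot and the scene stay as the last step left them, time stands still between calls to the robot, and variables do not carry over. Pictures are saved under pics/ and viewed, and the job is handed in when it is done.

```bash
mkdir -p pics; cat > h.py <<'E'
import numpy as np, cv2
from bench import bot
def ray(c,u,v):
    R,_=cv2.Rodrigues(np.array(c["rvec"],float)); t=np.array(c["tvec"],float).ravel()
    d=R.T@np.linalg.inv(np.array(c["camera_matrix"]))@np.array([u,v,1.]); o=-R.T@t
    return o,d/np.linalg.norm(d)
def onplane(c,u,v,z):
    o,d=ray(c,u,v); return o+d*(z-o[2])/d[2]
def meet(r1,r2):
    (o1,d1),(o2,d2)=r1,r2
    A=np.stack([d1,-d2],1); s=np.linalg.lstsq(A,o2-o1,rcond=None)[0]
    p,q=o1+d1*s[0],o2+d2*s[1]; return (p+q)/2,np.linalg.norm(p-q)
def proj(c,p): return cv2.projectPoints(np.array([p],float),np.array(c["rvec"],float),np.array(c["tvec"],float),np.array(c["camera_matrix"],float),None)[0].ravel()
def save(c,f): cv2.imwrite(f,c["img"][:,:,::-1])
E
python3 - <<'E'
from h import *
for n in ["scene","top","wrist"]: save(bot.camera(n),f"pics/{n}0.png")
print(bot.state())
E
```

```text
{'time': 0.15, 'joints': array([ 1.04168440e+00,  2.91105882e-01, -1.53957474e-01,  1.12669214e+00,
        3.01058970e-05,  1.43154249e+00]), 'qd': array([ 0.00197108, -0.00150114,  0.00309984, -0.00045137, -0.00026223,
        0.00127583]), 'joint_torque': array([ 1.87863399e-03, -5.37368739e+01,  3.31521857e+01,  1.14261117e-02,
       -1.60992936e-04,  5.93397954e-05]), 'position': array([0.19933961, 0.48535283, 0.25588591]), 'tool_rot': array([[-9.24962954e-01,  3.80056936e-01, -5.10145167e-04],
       [ 3.80057243e-01,  9.24962611e-01, -8.12810448e-04],
       [ 1.62950958e-04, -9.45703918e-04, -9.99999540e-01]]), 'wrist_force': array([-0.86617283,  0.4016255 ,  0.5072181 ]), 'ft_torque': array([-0.00200961,  0.04913068,  0.01566161]), 'gripper_width': 0.996077296830417}
```

View pics/scene0.png

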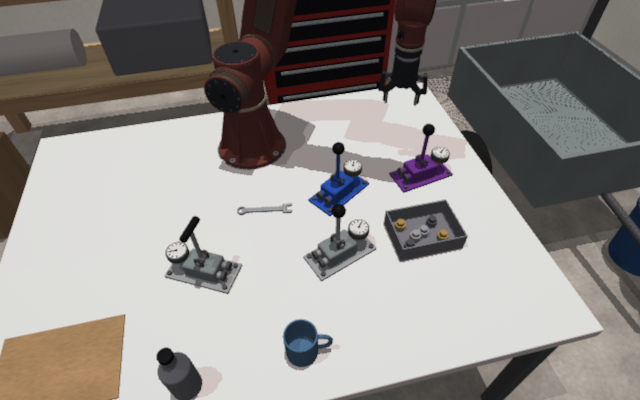

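View pics/top0.png

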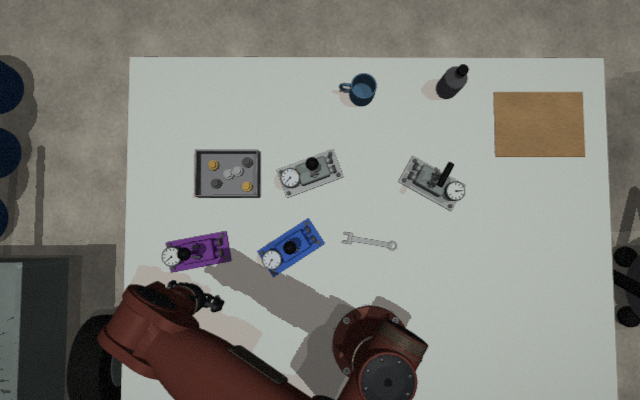

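View pics/wrist0.png

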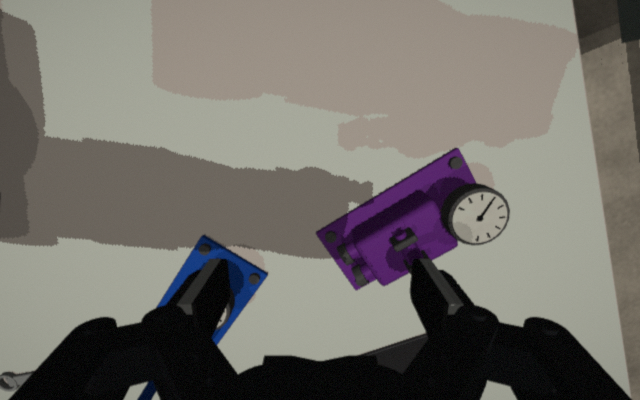

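The candidates are:
- Grey valve with a ball knob: scene (338,211), top (312,163).
- Blue look-alike: scene (338,148), top (291,246).
- Purple look-alike: scene (428,130), top (187,253).
- Grey valve with a T-bar: scene (190,228), top (446,173).

The grey one with the ball fits the description, with its gauge at scene (358,229) and top (290,177). Next I'll measure it and confirm with an enlarged crop.

```bash
cat > m.py <<'E'
from h import *
def blob(img,box,mask):
    x0,y0,x1,y1=box; m=np.zeros(img.shape[:2],np.uint8); m[y0:y1,x0:x1]=mask[y0:y1,x0:x1]*255
    n,l,s,c=cv2.connectedComponentsWithStats(m); i=1+np.argmax(s[1:,4])
    cn=max(cv2.findContours((l==i).astype(np.uint8),0,2)[0],key=cv2.contourArea)
    return c[i],s[i],cv2.minEnclosingCircle(cn)
E
python3 - <<'E'
from m import *
S,T=bot.camera("scene"),bot.camera("top")
def dark(c): return c["img"].max(2)<45
def white(c): return c["img"].min(2)>150
ks=blob(S["img"],(326,200,350,219),dark(S)); kt=blob(T["img"],(302,153,322,173),dark(T))
gs=blob(S["img"],(350,222,368,238),white(S)); gt=blob(T["img"],(282,168,299,187),white(T))
for b in (ks,kt,gs,gt): print(b)
print("knob",meet(ray(S,*ks[2][0]),ray(T,*kt[2][0])))
print("gauge",meet(ray(S,*gs[0]),ray(T,*gt[0])))
k=onplane(T,*kt[2][0],.202);print(k,onplane(S,*ks[2][0],.202)); print(onplane(T,*gt[0],.082),onplane(S,*gs[0],.082))
# others tops
for n,c1,c2 in [("tee",(190,228),(446,173)),("blue",(338,148),(291,246)),("purple",(428,130),(187,253))]: print(n,meet(ray(S,*c1),ray(T,*c2)))
a=cv2.resize(S["img"][190:285,295:385],None,fx=4,fy=4,interpolation=3);b=cv2.resize(T["img"][140:210,265:355],None,fx=4,fy=4,interpolation=3)
b=cv2.copyMakeBorder(b,0,a.shape[0]-b.shape[0],0,0,0);cv2.imwrite("pics/crop1.png",np.hstack([a,b])[:,:,::-1])
E
```

```text
(array([338.06060606, 210.58333333]), array([331, 204,  14,  14, 132], dtype=int32), ((337.72772216796875, 210.51980590820312), 6.744937419891357))
(array([311.78688525, 163.53278689]), array([306, 158,  13,  13, 122], dtype=int32), ((311.7592468261719, 163.6851806640625), 6.319507122039795))
(array([358.5326087 , 227.15217391]), array([350, 222,  18,  12, 184], dtype=int32), ((358.5, 225.61111450195312), 9.235366821289062))
(array([289.84269663, 176.86516854]), array([282, 169,  16,  17, 178], dtype=int32), ((289.4583435058594, 177.0), 8.167716979980469))
knob (array([0.55682585, 0.1848626 , 0.20066854]), np.float64(0.0006937534648277399))
gauge (array([0.53312865, 0.25556209, 0.08001711]), np.float64(0.0014800052273782921))
[0.55655039 0.18450441 0.202     ] [0.55799063 0.18488596 0.202     ]
[0.53270451 0.2547195  0.082     ] [0.53474198 0.25573277 0.082     ]
tee (array([ 0.52891351, -0.19653035,  0.20833392]), np.float64(0.0060108705646795945))
blue (array([0.32225347, 0.24559015, 0.20641099]), np.float64(0.005235324531788804))
purple (array([0.30379053, 0.54077055, 0.20202739]), np.float64(0.008435894879184513))
```

View pics/crop1.png

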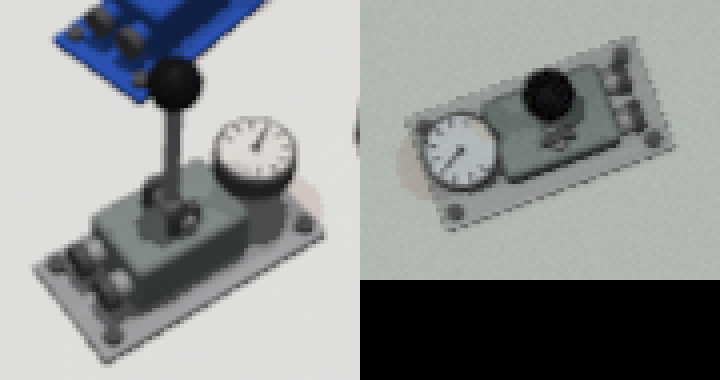

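The enlarged crop confirms it: a grey body, a round ball knob, and the gauge on its left as seen from above. The knob is at (0.557, 0.185, 0.201), measured from two views and agreeing with the 0.202 in the text. The gauge is at (0.533, 0.256, 0.080), so the tilt direction is (-0.318, 0.948). I'll push with closed fingers from the port side, jaws turned along the pivot axis, and raise the tool first.

```bash
python3 -m inch '{"xyz":[[0,0,0.8],[0,0,0.8],[0.9,-0.8,0],[0.9,-0.8,0],[0.9,-0.8,0],[0.9,-0.8,0],[0.9,-0.8,0],[0.9,-0.8,0],[0.9,-0.8,0],[0.9,-0.8,0],[0.9,-0.8,0],[0.9,-0.8,0]],"angular":[[0,0,-1],[0,0,-1],[0,0,-1],[0,0,-1],[0,0,-1],[0,0,-1],[0,0,-1],[0,0,-1],[0,0,-1],[0,0,-1],[0,0,-1],[0,0,-1]],"hand":[-1,-1,-1,-1,-1,-1,-1,-1,-1,-1,-1,-1]}'
```

```text
time: 1.25
position: [0.4706, 0.2441, 0.3043]
tool_rot: [[-0.333, 0.943, 0.0], [0.943, 0.333, 0.0], [0.0, 0.0, -1.0]]
wrist_force: [0.3, 0.4, -0.6]
gripper_width: 0.0
```

```bash
python3 -m inch '{"xyz":[[0.9,-1,0],[0.9,-1,0],[0.9,-1,0],[0.9,-1,0],[0,0,-0.8],[0,0,-0.8],[0,0,-0.8],[0,0,-0.8],[0,0,0],[0,0,0]],"angular":[[0,0,-0.2],[0,0,0],[0,0,0],[0,0,0],[0,0,0],[0,0,0],[0,0,0],[0,0,0],[0,0,0],[0,0,0]],"hand":[-1,-1,-1,-1,-1,-1,-1,-1,-1,-1]}'
python3 - <<'E'
from h import *
for n in ["scene","top"]:
    c=bot.camera(n); u=proj(c,[.557,.185,.15]).astype(int); 
    i=c["img"][max(0,u[1]-75):u[1]+75,u[0]-90:u[0]+90]; cv2.imwrite(f"pics/{n}1.png",cv2.resize(i,None,fx=4,fy=4,interpolation=3)[:,:,::-1])
s=bot.state();p=s["position"]-np.array([.557,.185,.201]);v=np.array([-.318,.948]);print(s["position"],p[:2]@v,p[0]*.948+p[1]*.318)
E
```

```text
time: 2.08
position: [0.5767, 0.1255, 0.2077]
tool_rot: [[-0.323, 0.946, -0.003], [0.946, 0.323, -0.0], [0.001, -0.002, -1.0]]
wrist_force: [-0.4, 0.3, 0.6]
gripper_width: -0.004
[0.57821342 0.1257978  0.20982422] -0.06286955531149169 0.0012840201570245326
```

View pics/scene1.png

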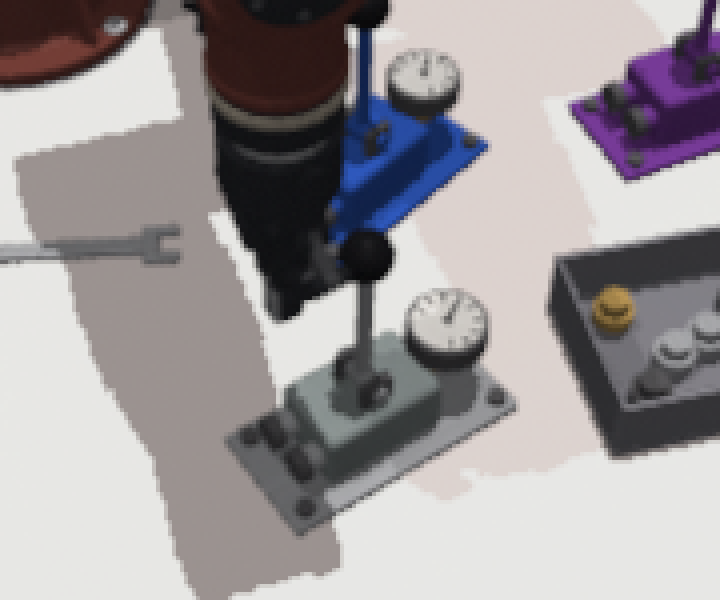

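View pics/top1.png

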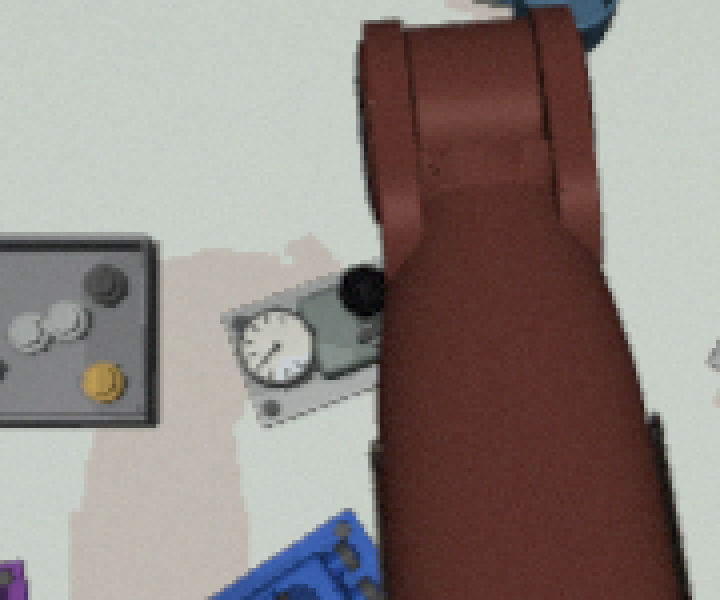

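The scene crop shows the shut fingertips at (285,300) beside the knob at (365,255), on the side away from the gauge, and the lever is upright. Next I'll push about 75 mm, then check force and tilt.

```bash
python3 -m inch '{"xyz":[[-0.16,0.47,0],[-0.16,0.47,0],[-0.11,0.32,0],[-0.11,0.32,0],[-0.11,0.32,-0.04],[-0.11,0.32,-0.04],[-0.11,0.32,-0.04],[-0.11,0.32,-0.06],[-0.05,0.16,-0.06],[0,0,0]],"angular":[[0,0,0],[0,0,0],[0,0,0],[0,0,0],[0,0,0],[0,0,0],[0,0,0],[0,0,0],[0,0,0],[0,0,0]],"hand":[-1,-1,-1,-1,-1,-1,-1,-1,-1,-1]}'
cat > look.py <<'E'
import sys
from h import *
for n in ["scene","top"]:
    c=bot.camera(n); u=proj(c,[.557,.185,.15]).astype(int); 
    i=c["img"][max(0,u[1]-75):u[1]+75,u[0]-90:u[0]+90]; cv2.imwrite(f"pics/{n}{sys.argv[1]}.png",cv2.resize(i,None,fx=3,fy=3,interpolation=3)[:,:,::-1])
s=bot.state();p=s["position"]-np.array([.557,.185,.201]);v=np.array([-.318,.948]);print(s["position"],p[:2]@v,p[0]*.948+p[1]*.318,s["wrist_force"],s["wrist_force"][:2]@v)
print("off x corner of crop", u)
E
python3 look.py 2
```

```text
time: 3.02
position: [0.5457, 0.217, 0.2003]
tool_rot: [[-0.324, 0.946, -0.001], [0.946, 0.324, -0.001], [-0.0, -0.002, -1.0]]
wrist_force: [-0.1, -4.3, -0.8]
gripper_width: -0.001
[0.54610628 0.21603398 0.20073356] 0.03288441786410963 -0.00045843622925635825 [-0.85823014 -5.80846908 -0.30818197] -5.233511499409514
off x corner of crop [311 166]
```

View pics/scene2.png

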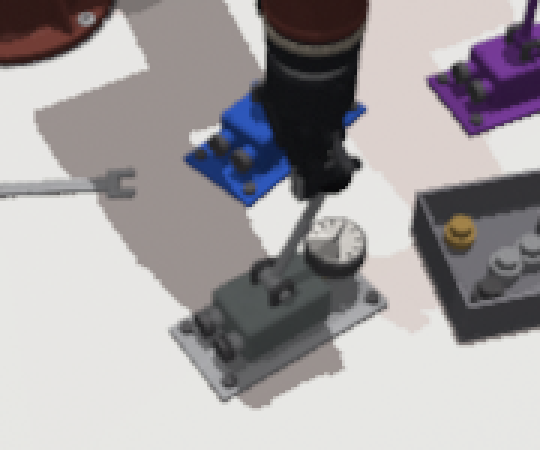

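The stem leans well over to the gauge, with the knob behind the gripper at (325,170). The push is about 5 N, and geometry gives a tilt of about 0.5 rad. Now holding for about 2 s.

```bash
python3 -m inch '{"xyz":[[0,0,0],[0,0,0],[0,0,0],[0,0,0],[0,0,0],[0,0,0],[0,0,0],[0,0,0],[0,0,0],[0,0,0],[0,0,0],[0,0,0]],"angular":[[0,0,0],[0,0,0],[0,0,0],[0,0,0],[0,0,0],[0,0,0],[0,0,0],[0,0,0],[0,0,0],[0,0,0],[0,0,0],[0,0,0]],"hand":[-1,-1,-1,-1,-1,-1,-1,-1,-1,-1,-1,-1]}'; python3 look.py 3
```

```text
time: 4.12
position: [0.5464, 0.2154, 0.201]
tool_rot: [[-0.323, 0.947, -0.001], [0.947, 0.323, -0.001], [-0.0, -0.001, -1.0]]
wrist_force: [-2.1, -4.8, -0.8]
gripper_width: -0.001
[0.54636556 0.21538824 0.20098503] 0.03218980514694903 -0.00041798384185456373 [-1.32008657 -4.86234851 -0.48138931] -4.189718858704288
off x corner of crop [311 166]
```

View pics/top3.png

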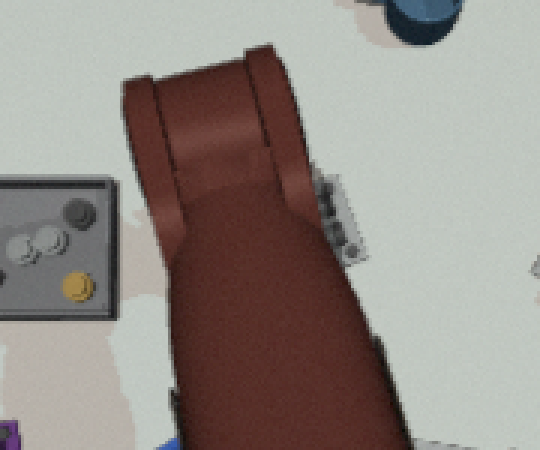

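```bash
python3 -c "
import cv2;i=cv2.imread('pics/scene3.png');cv2.imwrite('pics/scene3z.png',cv2.resize(i[130:400,150:420],None,fx=2,fy=2))"
```

```text
(no output)
```

View pics/scene3z.png

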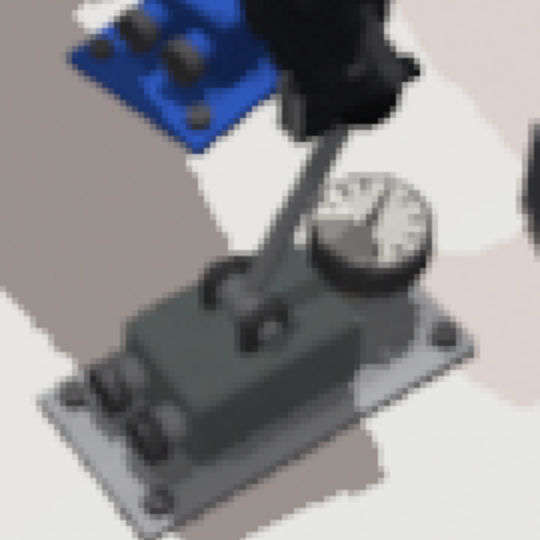

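The top view is blocked by the arm. The scene view shows the stem well over to the gauge, and about 4.2 N agrees with a tilt of about 0.5. I'll hold 0.9 s more, then back off slowly so the lever follows.

```bash
python3 -m inch '{"xyz":[[0,0,0],[0,0,0],[0,0,0],[0,0,0],[0,0,0],[0,0,0],[0,0,0],[0,0,0],[0,0,0],[0,0,0],[0.11,-0.32,0.06],[0.11,-0.32,0.06]],"angular":[[0,0,0],[0,0,0],[0,0,0],[0,0,0],[0,0,0],[0,0,0],[0,0,0],[0,0,0],[0,0,0],[0,0,0],[0,0,0],[0,0,0]],"hand":[-1,-1,-1,-1,-1,-1,-1,-1,-1,-1,-1,-1]}'
python3 -m inch '{"xyz":[[0.11,-0.32,0.06],[0.11,-0.32,0.06],[0.11,-0.32,0.03],[0.11,-0.32,0],[0.11,-0.32,0],[0.11,-0.32,0],[0.16,-0.47,0],[0.16,-0.47,0],[0.16,-0.47,0],[0.16,-0.47,0],[0,0,0],[0,0,0]],"angular":[[0,0,0],[0,0,0],[0,0,0],[0,0,0],[0,0,0],[0,0,0],[0,0,0],[0,0,0],[0,0,0],[0,0,0],[0,0,0],[0,0,0]],"hand":[-1,-1,-1,-1,-1,-1,-1,-1,-1,-1,-1,-1]}'
python3 look.py 4
```

```text
time: 5.22
position: [0.5537, 0.1965, 0.2051]
tool_rot: [[-0.324, 0.946, 0.001], [0.946, 0.324, 0.001], [0.0, 0.001, -1.0]]
wrist_force: [0.5, -2.2, 1.8]
gripper_width: 0.002
time: 6.22
position: [0.5925, 0.0818, 0.2091]
tool_rot: [[-0.322, 0.947, -0.0], [0.947, 0.322, 0.0], [0.0, -0.0, -1.0]]
wrist_force: [-0.6, 0.4, -0.8]
gripper_width: -0.002
[0.5921286  0.0829979  0.20913745] -0.10786888355043452 0.0008652489413504758 [ 0.01240196 -1.20454502 -0.14961016] -1.1458525053852868
off x corner of crop [311 166]
```

View pics/scene4.png

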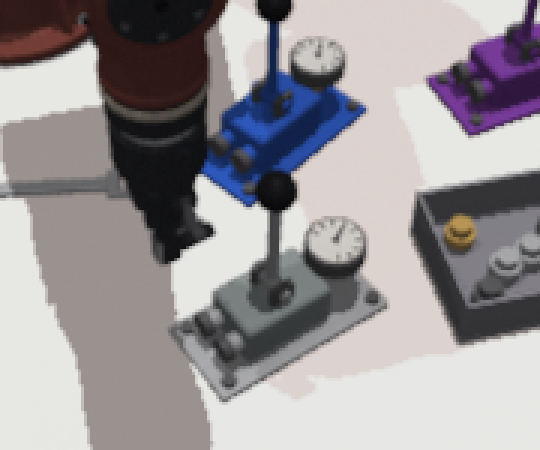

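The lever is upright again with its knob at (276,190), and the gripper is clear at (185,240). I'll raise the gripper, remeasure the knob and hand in.

```bash
python3 -m inch '{"xyz":[[0,0,0.8],[0,0,0.8],[0,0,0.8],[0,0,0.8],[0,0,0],[0,0,0],[0,0,0],[0,0,0]],"angular":[[0,0,0],[0,0,0],[0,0,0],[0,0,0],[0,0,0],[0,0,0],[0,0,0],[0,0,0]],"hand":[-1,-1,-1,-1,-1,-1,-1,-1]}'
python3 - <<'E'
from m import *
S=bot.camera("scene");T=bot.camera("top")
b=blob(S["img"],(326,200,350,219),S["img"].max(2)<45);print(b[2],onplane(S,*b[2][0],.202))
try:
    t=blob(T["img"],(302,153,322,173),T["img"].max(2)<45);print(t[2],meet(ray(S,*b[2][0]),ray(T,*t[2][0])))
except Exception as e: print(e)
save(S,"pics/scene5.png")
E
```

```text
time: 6.98
position: [0.5916, 0.0833, 0.3041]
tool_rot: [[-0.324, 0.946, -0.002], [0.946, 0.324, 0.0], [0.001, -0.002, -1.0]]
wrist_force: [0.3, 0.5, 0.7]
gripper_width: 0.001
((338.4494934082031, 210.419189453125), 6.603891849517822) [0.55810958 0.18681128 0.202     ]
((311.1666564941406, 163.8333282470703), 6.222829818725586) (array([0.55650904, 0.18673931, 0.20017957]), np.float64(0.0010383062168409594))
```

View pics/scene5.png

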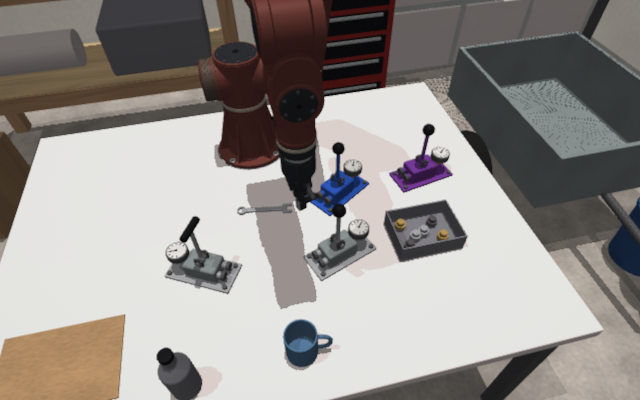

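The knob is back at (338,210), within 2 mm of where it started. The T-bar lever and the look-alikes are unchanged, and the gripper at (305,198) is clear.

```bash
python3 -c "
from bench import bot
print(bot.hand_in())"
```

```text
the job is handed in; nothing more can be done
None
```

I tilted the grey valve's ball-knob lever towards its own gauge and held it about 2 s. I then let it follow the closed fingers back upright, raised the gripper clear, and handed the job in at about 7 s of robot time.

- **Tilt:** I put it at about 0.5 rad, from where the fingers pushed and from a push of about 4–5 N. I did not measure it directly, because the arm blocked the top view while the lever was over.
- **Final position:** the knob was back within about 2 mm of its starting point, which is within measuring error.
- **Surroundings:** in the last picture the T-bar lever and the blue and purple look-alikes looked undisturbed. The wrist force was back to noise level, under 1 N.

No check failed or disagreed.

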